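# Seat a donated battery pack in its charger

## Robot

A 6-joint arm with a two-finger parallel gripper is mounted at the origin on the work surface. World frame = base frame: x ahead of the robot, y to its left, z up, the work surface at z = 0. Lengths are in mm, angles in rad, forces in N, time in s.
With the tool pointing down it reaches from about 350 to 775 mm from the base axis. Payload 7.3 kg.
Tool frame: the origin (TCP) lies at the very end of the fingers, on their centre line; the grasp point (between the pads) lies 19 mm behind it; x points along the fingers, z is the direction in which the jaws open and shut, and the axes are right-handed (so a half turn about x gives the same grasp; the last joint's range is limited). The gripper opens to 92 mm and grips with 3 to 60 N. Pads are 19 mm wide; open, the fingers measure 130 mm over their backs; the gripper's body (75 mm by 190 mm) begins 47 mm behind the grasp point.
Start: joints at [1.07, 0.342, 1.524, -0, 1.275, -0.146], TCP at [182.373, 492.326, 226.741] pointing down, gripper open.
Joint ranges: [-2.53, 2.53], [-0.77, 2.02], [0.04, 2.7], [-1, 4.14], [0.28, 2.66], [-3.11, 3.11]. Speed limits (rad/s): [2.57, 2.57, 3.14, 3.14, 3.14, 3.14].

## Interface

Orientations are given as [roll, pitch, yaw] about the fixed x, y, z axes, in that order (R = Rz(yaw) Ry(pitch) Rx(roll)).
In Python, from plant import * gives the robot as it stands.
- The arm moves only by the shell command python3 -m creep 'ROWS'. ROWS is JSON, a list of rows, each an object of numbers: "tx", "ty", "tz": the shift along the tool's x, y, z in cm; "wx", "wy", "wz": the turn, a rotation vector about the tool's x, y, z in rad; "gripper": the closure, from -1 (fully open) to 1 (shut). A call has 1 to 8 rows; each row is the pose to reach, as a shift and turn from the pose commanded when the call began, along the tool's axes at that moment; what a row does not reach only later rows make up. A row lasts 1/12 s, in which the tool goes at most 41.7 mm and 7.16 degrees, less where a joint would pass 70% of its speed; a pose out of reach is approached as far as the arm can. A call with a gripper value outside its range is refused whole. The fingers move at their own pace and stop on an object; the grip force is fixed at half the most. Time passes only in rows, so rows that repeat a pose let the fingers close. It gives the time, the measured TCP pose, the force and the opening at its end, in the units of the state.
- get_obs(): the state, without advancing time (a new reading comes with each control period).
- capture(name): name is "scene" or "top" or "wrist"; returns a dict with "frame" (384x512x3 uint8, red, green, blue), "z_map" (384x512 float32, mm along the optical axis (not along the pixel's ray), 0 where there is no reading), "vertical_fov" (degrees; the focal length in pixels is half the picture's height over the tangent of half this angle, whatever the lens; pixels are square), "cx", "cy" (the principal point, pixels), "xyz" and "rotation" of the camera in the world. Camera axes: x right, y down, z forward; pixel columns grow to the right and rows downward; lengths in mm; the calibration is good to about 2 mm. A picture is of the moment at which its call begins.
- close_job(): hands the job in, once; it reports no verdict.
The state is a dict: "time": time; "joint_positions": joint angles; "dq": joint speeds; "tau": joint torques, N m; "tool_pos": TCP position; "tcp_rot": TCP orientation; "contact_force": force on the tool from outside, world axes, zero at the start; "moment": the same for the moment, N m; "grip_width": finger opening in mm.
Only numpy, scipy, OpenCV 4.12 (cv2) and the standard library are available. Lean on these libraries where they do the work, as an engineer would, in place of code of your own. Each camera call takes 0.05 s, during which the arm holds its last target.

## Task

We are checking donated tools before the sale. Pick up the tall battery pack, put it into the well of the charger dock with its notched side towards the dock's steel ball, and press it down past the ball until it clicks and is fully home. Finish with a firm press of about 20 N on the bottom so that the contacts seat, but never push the dock with more than 35 N; then let go. Leave the other things on the table where they are.

Things in the scene. Friction and masses are not known exactly. Their poses are not given: they have to be found in the camera images.
- pack: The tall battery pack: grey plastic block 60 (x) x 38 (y) x 120 (z) mm, 0.25 to 0.5 kg, standing on its foot. Origin: centre of the foot; z up. Its +x face alone has a notch, across its whole width, 17 to 35 mm above the foot, 6 mm deep. The +x edge of the foot is bevelled (4 mm in, 5 mm up), the others are sharp. Grip it across y (38 mm) on the ribbed upper 40 mm.
- dock: The charger dock, fixed, grey plastic. Origin: table height, below the middle of its well; z up; a seated pack has the dock's x and y directions. Well 62.4 (x) x 40.4 (y) mm inside, walls 14 mm. A sprung steel ball sticks out of the well's +x wall, with a boxy spring barrel outside that wall. 40 mm high electronics box on the -y side, reaching 92 mm out. Base plate 150 x 150 x 6 mm.
- dock_rim (a point): Centre of the well's mouth, 80 mm above the table; its top 5 mm is bevelled at 45 degrees. The well's hard bottom plate lies anywhere from 46 to 70 mm below this (reset every time, not measured); the ball always sits 26 mm above the plate, so it springs into the pack's notch as the foot reaches the plate. The seating press is about 20 N (over 16 N on the dock, the pack's weight included); the dock breaks over 35 N.
- ball (a joint): How far the ball is pushed back into the wall, in m: 0 fully out (empty well, or sprung into the notch), about 0.003 while a flat side of the pack slides over it. Ball radius 10 mm, sticking out 5.5 mm. The pack's foot meets it 30 mm before the plate; getting over it takes roughly 10 to 20 N for 5 mm, then the pack slides lightly; in the last 8 mm the ball draws it in and the plate stops it.
- squat_pack: A different, squat battery pack that stays where it is: black body 84 x 54 x 46 mm with a 60 x 36 mm grey step on top, 66 mm high in all. Origin: centre of its underside.
- mug: White mug, 76 mm across, 85 mm high, handle at its +y. Origin: centre of its underside.
- pewter: Plain metal cup, 68 mm across, 70 mm high. Origin: centre of its underside.
- jar: Glass jar with metal cap, 68 mm across, 90 mm high. Origin: centre of its underside.
- hitch: Steel tow-hitch mount lying flat, 175 mm long in x, 50 mm wide, with a 44 mm ball whose top is 77 mm high at its -x end. Origin on its underside.
- frame: Wooden picture frame lying flat, 120 x 160 mm, 18 mm high. Origin: centre of its underside.
- pot: Clay pot, 100 mm across, 110 mm high. Origin: centre of its underside.
Things that resemble listed ones, but are neither listed nor needed, are in the scene too. What is shaped like the pack but green is not meant.

How it is judged (in metres and radians):
On the way, in this order (a step that is already met when the one before it is completed fails the run):
1. the tall pack is lifted clear of the table (height (world z) of pack above 0.05 m), for 0.1 s.
2. the pack stands in the well, notch to the ball, with its side pressing the ball back (horizontal distance between pack and dock below 0.004 m and angle between pack's own z axis and vertical below 0.06 rad and angle between the x axis of pack and the x axis of dock, either way round below 0.08 rad and value of joint ball above 0.0015 m and z of pack in the frame of dock below 0.066 m), for 0.05 s.
3. clicked in, with the ball in the notch, the pack is pressed firmly (over 16 N) on the bottom of the dock (horizontal distance between pack and dock below 0.004 m and angle between pack's own z axis and vertical below 0.06 rad and angle between the x axis of pack and the x axis of dock, either way round below 0.08 rad and value of joint ball below 0.001 m and z of pack in the frame of dock below 0.0355 m and contact force between pack and dock above 16 N), for 0.1 s.
At the end, for the whole second after the job is handed in: The tall pack stands in the dock's well, released and at rest, within 4 mm of the well's axis, within 0.06 rad of upright and 0.08 rad of the dock's yaw, its foot less than 35.5 mm above the table, and the ball sprung out into the notch (pushed back less than 1 mm) (horizontal distance between pack and dock below 0.004 m and angle between pack's own z axis and vertical below 0.06 rad and angle between the x axis of pack and the x axis of dock, either way round below 0.08 rad and value of joint ball below 0.001 m and z of pack in the frame of dock below 0.0355 m and linear speed of pack below 0.02 m/s); the robot touches nothing.
It fails at once if the pack is pressed against the dock with more than 35 N (contact force between pack and dock above 35 N).
It fails at once if another thing on the table (squat pack, mug, cup, jar, hitch mount, frame or pot) is moved more than 20 mm (distance of any of squat_pack, mug, pewter, jar, hitch, frame, pot from where it was at the start of the episode above 0.02 m).
It also fails if it takes over 70 s, if anything falls off the work surface, if the arm or the gripper's body presses on something with over 40 N, if the wrist force passes 120 N, or if a joint passes its speed limit or range.

## Working session

There is one attempt and no reset: what is moved stays moved. The work goes in short steps, Python scripts to look and compute and a shell command to move; the robot and the scene stay as the last step left them, time stands still between calls to the robot, and variables do not carry over. Pictures are saved under pics/ and viewed, and the job is handed in when it is done.

```bash
ls; mkdir -p pics; python3 - <<'E'
from plant import *
import cv2
o=get_obs()
for k,v in o.items(): print(k,v)
for n in ["scene","top","wrist"]:
    c=capture(n)
    print(n,c["vertical_fov"],c["cx"],c["cy"],c["xyz"],c["rotation"],(c["z_map"]>0).mean())
    cv2.imwrite(f"pics/{n}0.png",c["frame"][:,:,::-1])
E
```

```text
pics
time 0.0
joint_positions [ 1.06997723e+00  3.42718749e-01  1.52502982e+00  6.30280111e-06
  1.27534478e+00 -1.45997572e-01]
dq [-4.43443194e-04 -1.72838307e-04  1.10352323e-04  9.96194813e-05
  1.61558504e-04 -2.64413801e-04]
tau [-1.18357897e-03 -4.31240809e+01 -2.44220656e+01  7.13118422e-02
  5.60176594e-02 -8.52393305e-05]
tool_pos [182.18084564 491.95440709 226.0425349 ]
tcp_rot [ 2.99157901  1.56929562 -2.07563334]
contact_force [ 0.78641383 -0.58656136 -0.07959275]
moment [ 0.03509807  0.0361521  -0.00678228]
grip_width 91.87951221570015
scene 55.79454232767707 251.24310621160168 190.59632990484164 [917.15425517 397.41130518 944.92098785] [-2.56703534e+00 -1.58910946e-03  2.47199055e+00] 0.9961446126302084
top 57.5258414142114 257.6784361882393 191.94148257083975 [ 402.38040241  -60.91836592 1171.42111765] [-2.98868799  0.02986195 -1.58511545] 0.9958699544270834
wrist 71.88197990471089 256.3777742032458 192.04260235198524 [108.04689712 520.51688988 383.3290084 ] [2.83595486e+00 5.47313651e-04 1.21639999e+00] 0.9960581461588541
```

View pics/scene0.png

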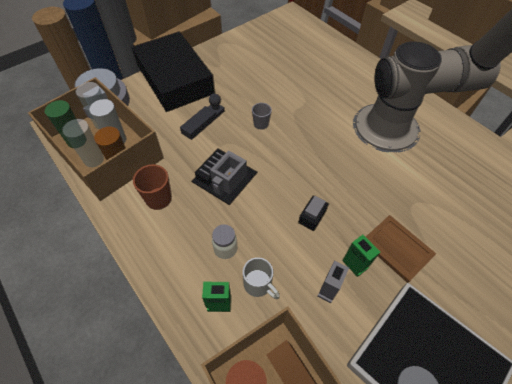

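View pics/top0.png

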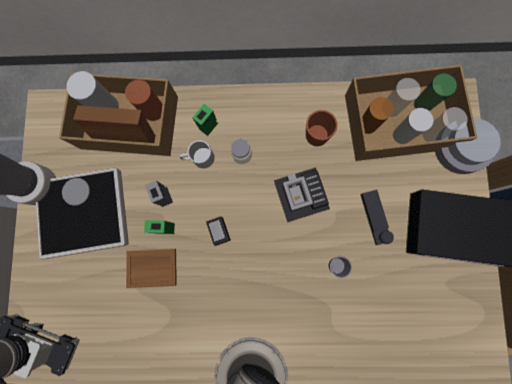

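View pics/wrist0.png

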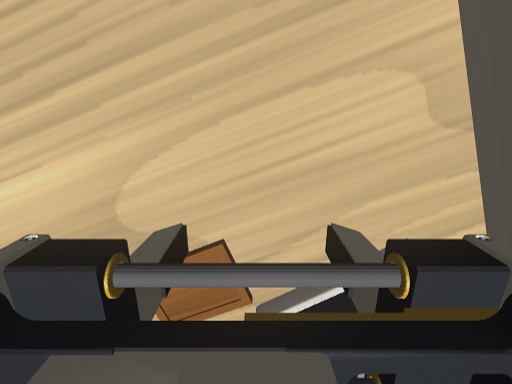

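Scene view shows the grey tall pack at about (333,281), with green look-alikes at (361,255) and (217,296). The squat pack is at (314,212) and the dock at (225,175). In the top view the tall pack is at (157,193), greens at (155,227) and (205,118), squat at (218,231), dock at (302,194). Close crops next.

```bash
cat > h.py <<'E'
import numpy as np, cv2
from scipy.spatial.transform import Rotation as Ro
from plant import *
def cam(n):
    c=capture(n); c["R"]=Ro.from_euler("xyz",c["rotation"]).as_matrix(); c["t"]=np.array(c["xyz"])
    c["f"]=192/np.tan(np.radians(c["vertical_fov"]/2)); return c
def ray(c,uv):
    uv=np.atleast_2d(uv).astype(float)
    d=np.c_[(uv[:,0]-c["cx"])/c["f"],(uv[:,1]-c["cy"])/c["f"],np.ones(len(uv))]
    return d@c["R"].T
def plane(c,uv,z):
    d=ray(c,uv); return c["t"]+d*((z-c["t"][2])/d[:,2])[:,None]
def cloud(c):
    v,u=np.mgrid[0:384,0:512]
    d=ray(c,np.c_[u.ravel(),v.ravel()])
    return (c["t"]+d*c["z_map"].ravel()[:,None]).reshape(384,512,3)
def proj(c,P):
    q=(np.atleast_2d(P)-c["t"])@c["R"]; return np.c_[q[:,0]/q[:,2]*c["f"]+c["cx"],q[:,1]/q[:,2]*c["f"]+c["cy"]]
def crop(c,x0,y0,x1,y1,s,name):
    cv2.imwrite("pics/"+name,cv2.resize(c["frame"][y0:y1,x0:x1,::-1],None,fx=s,fy=s,interpolation=cv2.INTER_CUBIC))
E
python3 - <<'E'
from h import *
t=cam("top"); s=cam("scene")
a=lambda c,b,k:cv2.resize(c["frame"][b[1]:b[3],b[0]:b[2],::-1],(400,300),interpolation=cv2.INTER_CUBIC)
im=np.vstack([np.hstack([a(t,(130,165,210,225),5),a(s,(300,235,380,295),5)]),np.hstack([a(t,(264,160,344,220),5),a(s,(185,145,265,205),5)])])
cv2.imwrite("pics/crops.png",im)
for n,c in(("top",t),("scene",s)):
    P=cloud(c)
    for nm,lo,hi in (("table",0,0),):
        pass
    for uv in ([(157,193),(155,227),(205,118),(218,231),(297,192),(320,190)] if n=="top" else [(335,270),(361,255),(217,296),(314,210),(228,172)]):
        print(n,uv,P[uv[1],uv[0]].round(1))
    m=(P[...,2]<15)&(P[...,2]>-15); print("table z",np.median(P[...,2][m]))
E
```

```text
top (157, 193) [567.2 276.6 121.8]
top (155, 227) [463.4 279.4 122.3]
top (205, 118) [803.2 130.7 123.3]
top (218, 231) [451.   96.9  64.4]
top (297, 192) [ 577.4 -159.5   21.8]
top (320, 190) [ 579.2 -232.3   43.9]
table z 0.748201865408646
scene (335, 270) [567.8 278.7 119.4]
scene (361, 255) [482.9 289.2 104.3]
scene (217, 296) [823.9 156.3 122.3]
scene (314, 210) [466.1 111.7  67.3]
scene (228, 172) [ 558.8 -170.4   21. ]
table z -0.004003155694931593
```

View pics/crops.png

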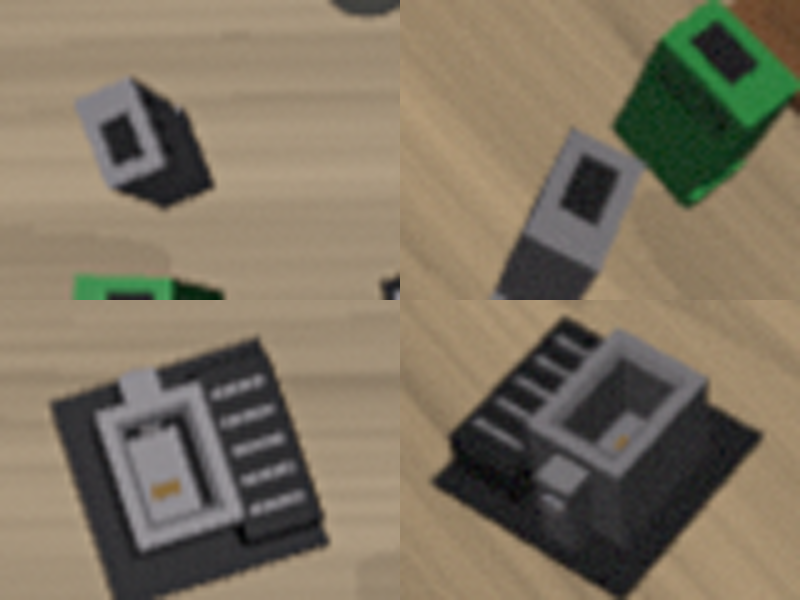

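The top-left crop shows the chosen grey pack, and its green neighbour is separate. The dock's barrel is on its far side (world +x) and the fin box on world -y. Next I measure both and find the notch.

```bash
python3 - <<'E'
from h import *
t=cam("top"); s=cam("scene")
im=np.hstack([cv2.resize(c["frame"][b[1]:b[3],b[0]:b[2],::-1],(400,400),interpolation=cv2.INTER_CUBIC) for c,b in ((t,(135,170,185,220)),(s,(305,250,365,310)))])
cv2.imwrite("pics/pk.png",im)
def rect(c,zlo,zhi,box,z):
    P=cloud(c); m=((P[...,2]>zlo)&(P[...,2]<zhi)).astype(np.uint8)
    M=np.zeros_like(m); M[box[1]:box[3],box[0]:box[2]]=m[box[1]:box[3],box[0]:box[2]]
    v,u=np.nonzero(M); Q=P[v,u]
    cs,_=cv2.findContours(M,cv2.RETR_EXTERNAL,cv2.CHAIN_APPROX_NONE); k=max(cs,key=cv2.contourArea)
    w=plane(c,k[:,0],z)[:,:2].astype(np.float32)
    print("n",len(v),"med z",np.median(Q[:,2]).round(1),"rect",cv2.minAreaRect(w),"cen",Q.mean(0).round(1))
print("pack");rect(t,108,135,(135,165,180,212),120);rect(s,108,135,(305,245,352,300),120)
print("dock");rect(t,72,90,(270,165,340,225),80);rect(s,72,90,(190,145,265,205),80)
for c in(t,s):
    print(proj(c,[[567,277,120]]))
E
```

```text
pack
n 266 med z 120.9 rect ((573.9609985351562, 287.3125915527344), (63.63243865966797, 40.82981872558594), 22.68018913269043) cen [574.  287.  120.5]
n 431 med z 119.8 rect ((574.6596069335938, 289.56298828125), (64.9667739868164, 38.4958610534668), 22.10749053955078) cen [574.4 289.5 119.5]
dock
n 380 med z 79.8 rect ((569.1002197265625, -154.79444885253906), (93.62104797363281, 68.59676361083984), 16.72553253173828) cen [ 568.  -155.1   79.7]
n 397 med z 78.6 rect ((566.5228271484375, -152.365478515625), (95.45578002929688, 71.76078796386719), 15.152716636657715) cen [ 566.3 -154.6   78.2]
[[157.05388207 193.15314748]]
[[334.74170426 269.17400942]]
```

View pics/pk.png

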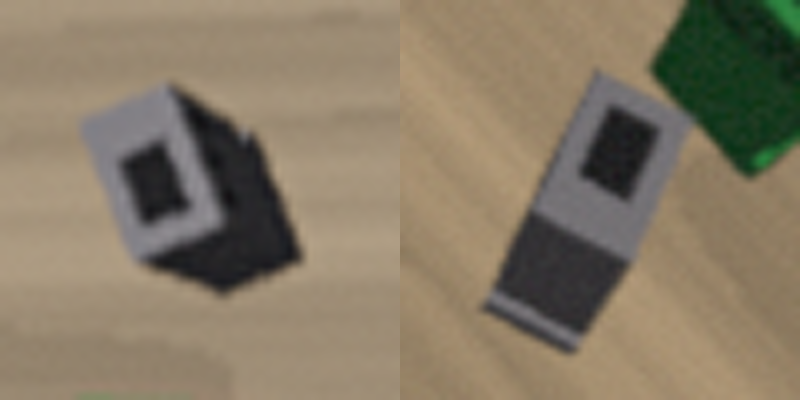

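The light ledge near the foot (scene crop about (540,320), and the jog at (247,135) in the top crop) puts the notch on the pack's world +x face. The dock's ball is also on world +x, so the pack turns only about -6°. Next I move above the pack for a wrist measurement.

```bash
cat >> h.py <<'E'
def go(p,jawdeg,o=None):
    "shift (cm) and rotvec in tool axes to TCP p, tool down, jaw axis at jawdeg (nearest of half turns)"
    o=o or get_obs(); R=Ro.from_euler("xyz",o["tcp_rot"]); 
    best=None
    for k in(0,180):
        a=np.radians(jawdeg+k); z=np.array([np.cos(a),np.sin(a),0]); x=np.array([0,0,-1.]); T=np.c_[x,np.cross(z,x),z]
        w=(R.inv()*Ro.from_matrix(T)).as_rotvec()
        print("t cm",(R.inv().apply(np.array(p)-o["tool_pos"])/10).round(2),"w",w.round(3))
E
python3 - <<'E'
from h import *
o=get_obs(); print(Ro.from_euler("xyz",o["tcp_rot"]).as_matrix().round(3))
go((574.3,288,235),112.4)
go((568,-154.5,235),106)
E
```

```text
[[-0.    -0.938  0.347]
 [-0.     0.347  0.938]
 [-1.     0.    -0.   ]]
t cm [ -0.84 -43.85  -5.54] w [-0.746 -0.    -0.   ]
t cm [ -0.84 -43.85  -5.54] w [ 2.396 -0.     0.   ]
t cm [ -0.83 -58.63 -47.25] w [-0.634 -0.    -0.   ]
t cm [ -0.83 -58.63 -47.25] w [ 2.508 -0.     0.   ]
```

```bash
python3 -m creep '[{"tx":-1,"ty":-22,"tz":-2.8,"wx":-0.74},{"tx":-1,"ty":-22,"tz":-2.8,"wx":-0.74},{"tx":-1,"ty":-22,"tz":-2.8,"wx":-0.74},{"tx":-1,"ty":-22,"tz":-2.8,"wx":-0.74},{"tx":-1,"ty":-22,"tz":-2.8,"wx":-0.74},{"tx":-1,"ty":-22,"tz":-2.8,"wx":-0.74},{"tx":-1,"ty":-22,"tz":-2.8,"wx":-0.74},{"tx":-1,"ty":-22,"tz":-2.8,"wx":-0.74}]'
python3 - <<'E'
from h import *
go((574.3,288,235),112.4)
E
```

```text
t cm [ -0.84 -43.85  -5.54] w [-0.746 -0.    -0.   ]
t cm [ -0.84 -43.85  -5.54] w [ 2.396 -0.     0.   ]validation failed for argument at $[0]...
```

```bash
python3 -m creep '[{"tx":-1,"ty":-22,"tz":-2.8,"wx":-0.74,"wy":0,"wz":0,"gripper":-1},{"tx":-1,"ty":-22,"tz":-2.8,"wx":-0.74,"wy":0,"wz":0,"gripper":-1},{"tx":-1,"ty":-22,"tz":-2.8,"wx":-0.74,"wy":0,"wz":0,"gripper":-1},{"tx":-1,"ty":-22,"tz":-2.8,"wx":-0.74,"wy":0,"wz":0,"gripper":-1},{"tx":-1,"ty":-22,"tz":-2.8,"wx":-0.74,"wy":0,"wz":0,"gripper":-1},{"tx":-1,"ty":-22,"tz":-2.8,"wx":-0.74,"wy":0,"wz":0,"gripper":-1},{"tx":-1,"ty":-22,"tz":-2.8,"wx":-0.74,"wy":0,"wz":0,"gripper":-1},{"tx":-1,"ty":-22,"tz":-2.8,"wx":-0.74,"wy":0,"wz":0,"gripper":-1}]'
python3 - <<'E'
from h import *
go((574.3,288,235),112.4)
E
```

```text
time: 1.02
tool_pos: [380.6, 388.5, 236.5]
tcp_rot: [1.577, 1.571, -2.752]
contact_force: [0.2, 1.0, 0.2]
grip_width: 91.9
t cm [  0.15 -14.21 -16.57] w [-0.007 -0.    -0.   ]
t cm [  0.15 -14.21 -16.57] w [ 3.134 -0.     0.   ]
```

```bash
python3 -m creep '[{"tx":0,"ty":-14.2,"tz":-16.6,"wx":0,"wy":0,"wz":0,"gripper":-1},{"tx":0,"ty":-14.2,"tz":-16.6,"wx":0,"wy":0,"wz":0,"gripper":-1},{"tx":0,"ty":-14.2,"tz":-16.6,"wx":0,"wy":0,"wz":0,"gripper":-1},{"tx":0,"ty":-14.2,"tz":-16.6,"wx":0,"wy":0,"wz":0,"gripper":-1},{"tx":0,"ty":-14.2,"tz":-16.6,"wx":0,"wy":0,"wz":0,"gripper":-1},{"tx":0,"ty":-14.2,"tz":-16.6,"wx":0,"wy":0,"wz":0,"gripper":-1},{"tx":0,"ty":-14.2,"tz":-16.6,"wx":0,"wy":0,"wz":0,"gripper":-1},{"tx":0,"ty":-14.2,"tz":-16.6,"wx":0,"wy":0,"wz":0,"gripper":-1}]'
python3 - <<'E'
from h import *
c=cam("wrist"); cv2.imwrite("pics/w1.png",c["frame"][...,::-1])
P=cloud(c); m=((P[...,2]>108)&(P[...,2]<135)&(abs(P[...,0]-574)<60)&(abs(P[...,1]-288)<60)).astype(np.uint8)
cs,_=cv2.findContours(m,cv2.RETR_EXTERNAL,cv2.CHAIN_APPROX_NONE);k=max(cs,key=cv2.contourArea)
print(c["t"],m.sum(),np.median(P[...,2][m>0]),cv2.minAreaRect(k),cv2.minAreaRect(plane(c,k[:,0],120)[:,:2].astype(np.float32)))
E
```

```text
time: 1.68
tool_pos: [572.1, 289.8, 236.2]
tcp_rot: [1.035, 1.569, 2.99]
contact_force: [-0.8, 0.6, 0.2]
grip_width: 92.0
[498.92087737 259.20930519 393.45017888] 1929 119.61484111936153 ((253.49996948242188, 186.49998474121094), (54.99999237060547, 34.99999237060547), 90.0) ((574.834228515625, 287.07794189453125), (61.82994079589844, 37.56058883666992), 22.547574996948242)
```

View pics/w1.png

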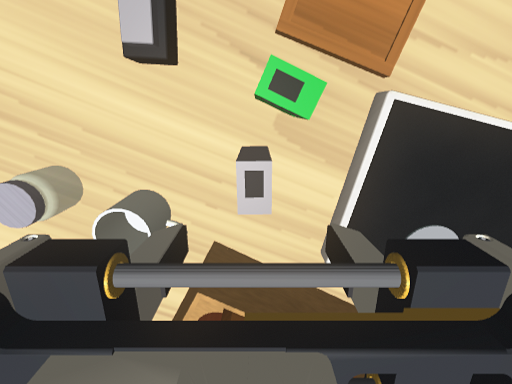

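Wrist view: pack top centred at (253,187), with jar and mug to the left and the green pack at (290,85), all clear of the fingers. I check the notch stripe by projection, then compute the descent.

```bash
python3 - <<'E'
from h import *
c=cam("scene")
u=np.array([np.cos(.392),np.sin(.392)]);
for d in(30,24,-30):
  for z in (0,17,35,120):
    print(d,z,proj(c,[[*(np.array([574.6,288])+d*u),z]]).round(1))
crop(c,305,250,365,310,10,"pk2.png")
t=cam("top");P=cloud(t)
m=(P[...,2]>30)&(abs(P[...,0]-600)<200)&(P[...,1]>60)&(P[...,1]<240)&(P[...,2]<100)
for r in((180,135,215,168),):
    q=P[r[1]:r[3],r[0]:r[2]].reshape(-1,3);q=q[(q[:,2]>30)&(q[:,2]<100)];print("mug",q.min(0),q.max(0))
go((574.6,287.8,84),112.5)
E
```

```text
30 0 [[322.3 300.5]]
30 17 [[323.4 298.5]]
30 35 [[324.7 296.4]]
30 120 [[330.9 285.5]]
24 0 [[323.3 298.4]]
24 17 [[324.4 296.5]]
24 35 [[325.6 294.4]]
24 120 [[331.9 283.3]]
-30 0 [[331.2 280.8]]
-30 17 [[332.4 278.6]]
-30 35 [[333.7 276.3]]
-30 120 [[340.5 264. ]]
mug [670.25210982 119.92898336  30.01918088] [744.45121661 228.56893388  90.66850446]
t cm [15.31 -0.2  -0.4 ] w [-0.006  0.    -0.   ]
t cm [15.31 -0.2  -0.4 ] w [ 3.136e+00 -0.000e+00 -1.000e-03]
```

View pics/pk2.png

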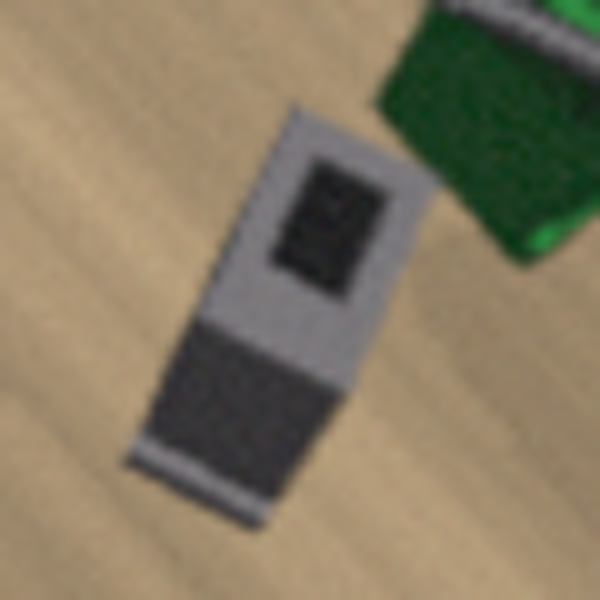

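The bright ledge at (325,298) matches the predicted notch ledge (rows 296.5–298.5), so the notch is on the world +x side. Descending.

```bash
python3 -m creep '[{"tx":4,"ty":-0.2,"tz":-0.4,"wx":0,"wy":0,"wz":0,"gripper":-1},{"tx":8,"ty":-0.2,"tz":-0.4,"wx":0,"wy":0,"wz":0,"gripper":-1},{"tx":11,"ty":-0.2,"tz":-0.4,"wx":0,"wy":0,"wz":0,"gripper":-1},{"tx":13,"ty":-0.2,"tz":-0.4,"wx":0,"wy":0,"wz":0,"gripper":-1},{"tx":15,"ty":-0.2,"tz":-0.4,"wx":0,"wy":0,"wz":0,"gripper":-1},{"tx":15.2,"ty":-0.2,"tz":-0.4,"wx":0,"wy":0,"wz":0,"gripper":-1},{"tx":15.2,"ty":-0.2,"tz":-0.4,"wx":0,"wy":0,"wz":0,"gripper":-1},{"tx":15.2,"ty":-0.2,"tz":-0.4,"wx":0,"wy":0,"wz":0,"gripper":-1}]'
python3 - <<'E'
from h import *
go((574.6,287.8,84),112.5)
c=cam("wrist"); cv2.imwrite("pics/w2.png",c["frame"][...,::-1])
E
```

```text
time: 2.5
tool_pos: [576.4, 287.2, 86.3]
tcp_rot: [-1.558, 1.569, 0.399]
contact_force: [-0.1, 0.4, 0.2]
grip_width: 91.8
t cm [0.23 0.14 0.12] w [-0.006  0.     0.002]
t cm [0.23 0.14 0.12] w [ 3.135e+00  3.000e-03 -0.000e+00]
```

View pics/w2.png

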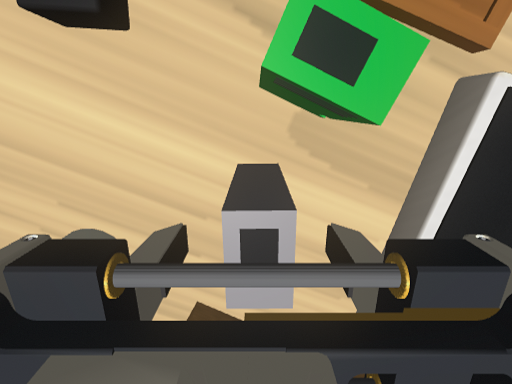

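The pack (top x 222–296 px) sits centred between the fingers (187 and 327 px). Closing.

```bash
python3 -m creep '[{"tx":0.2,"ty":0.1,"tz":0.1,"wx":0,"wy":0,"wz":0,"gripper":-1},{"tx":0.2,"ty":0.1,"tz":0.1,"wx":0,"wy":0,"wz":0,"gripper":-1},{"tx":0.2,"ty":0.1,"tz":0.1,"wx":0,"wy":0,"wz":0,"gripper":1},{"tx":0.2,"ty":0.1,"tz":0.1,"wx":0,"wy":0,"wz":0,"gripper":1},{"tx":0.2,"ty":0.1,"tz":0.1,"wx":0,"wy":0,"wz":0,"gripper":1},{"tx":0.2,"ty":0.1,"tz":0.1,"wx":0,"wy":0,"wz":0,"gripper":1},{"tx":0.2,"ty":0.1,"tz":0.1,"wx":0,"wy":0,"wz":0,"gripper":1},{"tx":0.2,"ty":0.1,"tz":0.1,"wx":0,"wy":0,"wz":0,"gripper":1}]'
python3 -m creep '[{"tx":0,"ty":0,"tz":0,"wx":0,"wy":0,"wz":0,"gripper":1},{"tx":0,"ty":0,"tz":0,"wx":0,"wy":0,"wz":0,"gripper":1},{"tx":0,"ty":0,"tz":0,"wx":0,"wy":0,"wz":0,"gripper":1},{"tx":0,"ty":0,"tz":0,"wx":0,"wy":0,"wz":0,"gripper":1},{"tx":0,"ty":0,"tz":0,"wx":0,"wy":0,"wz":0,"gripper":1},{"tx":0,"ty":0,"tz":0,"wx":0,"wy":0,"wz":0,"gripper":1},{"tx":0,"ty":0,"tz":0,"wx":0,"wy":0,"wz":0,"gripper":1},{"tx":0,"ty":0,"tz":0,"wx":0,"wy":0,"wz":0,"gripper":1}]'
```

```text
time: 3.22
tool_pos: [575.0, 286.7, 82.7]
tcp_rot: [-0.381, 1.571, 1.575]
contact_force: [-0.5, -0.4, -0.1]
grip_width: 56.7
time: 3.88
tool_pos: [574.9, 286.8, 82.7]
tcp_rot: [-0.031, 1.571, 1.925]
contact_force: [-0.7, 0.8, -1.1]
grip_width: 37.9
```

```bash
python3 -m creep '[{"tx":-2,"ty":0,"tz":0,"wx":0,"wy":0,"wz":0,"gripper":1},{"tx":-5,"ty":0,"tz":0,"wx":0,"wy":0,"wz":0,"gripper":1},{"tx":-8,"ty":0,"tz":0,"wx":0,"wy":0,"wz":0,"gripper":1},{"tx":-11,"ty":0,"tz":0,"wx":0,"wy":0,"wz":0,"gripper":1},{"tx":-14,"ty":0,"tz":0,"wx":0,"wy":0,"wz":0,"gripper":1},{"tx":-15,"ty":0,"tz":0,"wx":0,"wy":0,"wz":0,"gripper":1},{"tx":-15,"ty":0,"tz":0,"wx":0,"wy":0,"wz":0,"gripper":1},{"tx":-15,"ty":0,"tz":0,"wx":0,"wy":0,"wz":0,"gripper":1}]'
python3 - <<'E'
from h import *
o=get_obs(); print(Ro.from_euler("xyz",o["tcp_rot"]).as_matrix().round(3), o["contact_force"])
go((650,-125,235),106)
E
```

```text
time: 4.55
tool_pos: [574.5, 286.5, 231.3]
tcp_rot: [1.529, 1.569, -2.798]
contact_force: [-0.8, -0.2, -3.0]
grip_width: 37.9
[[-0.001 -0.927 -0.376]
 [-0.001 -0.376  0.927]
 [-1.     0.002  0.   ]] [-0.8216559  -0.21588376 -2.96571659]
t cm [ -0.36   8.46 -40.97] w [ 0.106 -0.    -0.002]
t cm [ -0.36   8.46 -40.97] w [-3.036e+00  2.000e-03 -0.000e+00]
```

```bash
python3 -m creep '[{"tx":-0.4,"ty":1,"tz":-4,"wx":0.02,"wy":0,"wz":0,"gripper":1},{"tx":-0.4,"ty":2,"tz":-8,"wx":0.04,"wy":0,"wz":0,"gripper":1},{"tx":-0.4,"ty":3,"tz":-12,"wx":0.06,"wy":0,"wz":0,"gripper":1},{"tx":-0.4,"ty":4,"tz":-16,"wx":0.08,"wy":0,"wz":0,"gripper":1},{"tx":-0.4,"ty":5,"tz":-20,"wx":0.1,"wy":0,"wz":0,"gripper":1},{"tx":-0.4,"ty":6,"tz":-24,"wx":0.106,"wy":0,"wz":0,"gripper":1},{"tx":-0.4,"ty":7,"tz":-28,"wx":0.106,"wy":0,"wz":0,"gripper":1},{"tx":-0.4,"ty":7.7,"tz":-32,"wx":0.106,"wy":0,"wz":0,"gripper":1}]'
python3 - <<'E'
from h import *
go((650,-125,235),106)
E
```

```text
time: 5.22
tool_pos: [622.3, -40.7, 233.4]
tcp_rot: [1.107, 1.565, 2.956]
contact_force: [0.4, 0.1, -3.5]
grip_width: 37.5
t cm [-0.18 -0.34 -8.87] w [-0.     0.003 -0.005]
t cm [-0.18 -0.34 -8.87] w [ 3.141 -0.008 -0.004]
```

```bash
python3 -m creep '[{"tx":0,"ty":0,"tz":-3,"wx":0,"wy":0,"wz":0,"gripper":1},{"tx":0,"ty":0,"tz":-6,"wx":0,"wy":0,"wz":0,"gripper":1},{"tx":0,"ty":0,"tz":-8,"wx":0,"wy":0,"wz":0,"gripper":1},{"tx":0,"ty":0,"tz":-8,"wx":0,"wy":0,"wz":0,"gripper":1},{"tx":0,"ty":0,"tz":-8,"wx":0,"wy":0,"wz":0,"gripper":1},{"tx":0,"ty":0,"tz":-8,"wx":0,"wy":0,"wz":0,"gripper":1},{"tx":0,"ty":0,"tz":-8,"wx":0,"wy":0,"wz":0,"gripper":1}]'
python3 - <<'E'
from h import *
c=cam("wrist"); cv2.imwrite("pics/w3.png",c["frame"][...,::-1]); print(c["t"])
t=cam("top");s=cam("scene")
im=np.hstack([cv2.resize(c["frame"][b[1]:b[3],b[0]:b[2],::-1],(400,400),interpolation=cv2.INTER_CUBIC) for c,b in ((t,(250,130,350,230)),(s,(170,100,270,200)))])
cv2.imwrite("pics/ts3.png",im)
E
```

```text
time: 5.8
tool_pos: [645.3, -114.4, 235.3]
tcp_rot: [0.851, 1.568, 2.703]
contact_force: [-0.1, -0.5, -3.3]
grip_width: 38.0
[ 569.57290028 -137.07171686  392.71584862]
```

View pics/w3.png

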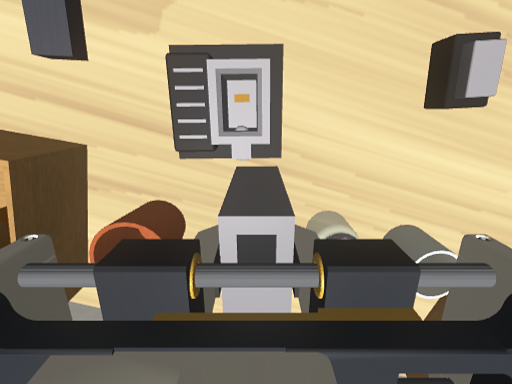

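View pics/ts3.png

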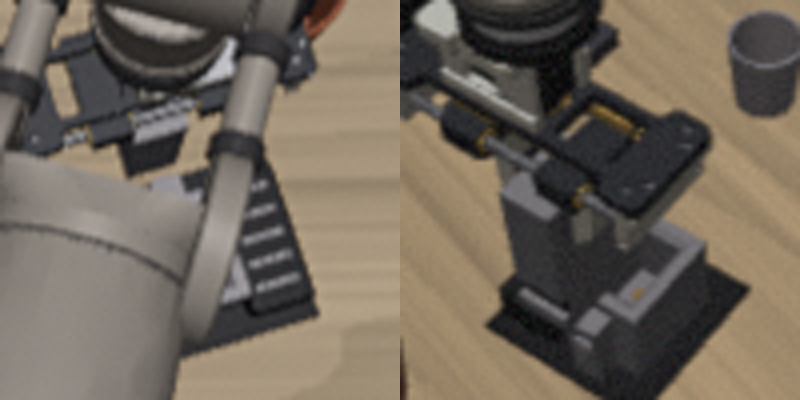

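Wrist view: dock well at (241,97), barrel at (241,150), and ball visible at the hole's lower edge (241,128). The held pack faces it at (257,240). I measure the rim from here.

```bash
python3 - <<'E'
from h import *
c=cam("wrist"); P=cloud(c)
box=np.zeros((384,512),bool); box[40:160,160:290]=1
for lo,hi in((73,88),(76,88)):
    m=((P[...,2]>lo)&(P[...,2]<hi)&box).astype(np.uint8)
    cs,h=cv2.findContours(m,cv2.RETR_CCOMP,cv2.CHAIN_APPROX_NONE)
    for k,hh in zip(cs,h[0]):
        if cv2.contourArea(k)>300:
            # hole contours: border px belong to ring
            print(lo,"hole" if hh[3]>=0 else "outer",cv2.boundingRect(k),cv2.minAreaRect(plane(c,k[:,0],80)[:,:2].astype(np.float32)))
    print("medz",np.median(P[...,2][m>0]))
b=P[85:125,230:252]; print("plate z",np.percentile(b[...,2],[5,25,50,75]))
# pack top
m=(P[...,2]>255)&(P[...,2]<285); m[:, :200]=0; m[:,310:]=0; m[262:]=0
v,u=np.nonzero(m); print("packtop z",np.median(P[m][:,2]),u.min(),u.max(),v.min(),v.max())
# edge: -x top edge corners
row=[(r,np.nonzero(m[r])[0].min(),np.nonzero(m[r])[0].max()) for r in range(v.min(),v.max()+1,4)]
print(row)
zt=np.median(P[m][:,2]); o=get_obs(); R=Ro.from_euler("xyz",o["tcp_rot"])
w=plane(c,[(a,r) for r,a,_ in row]+[(b_,r) for r,_,b_ in row],zt)
print(R.inv().apply(w-o["tool_pos"]).round(1)); print(o["tool_pos"])
crop(c,160,40,290,165,6,"dk.png")
E
```

```text
73 outer (207, 59, 64, 85) ((569.2453002929688, -156.83485412597656), (89.25116729736328, 68.55752563476562), 16.10581398010254)
73 hole (221, 72, 39, 61) ((569.11865234375, -156.12905883789062), (63.823299407958984, 42.25143051147461), 16.101131439208984)
medz 78.97386743229458
76 outer (207, 59, 64, 85) ((569.2453002929688, -156.83485412597656), (89.25116729736328, 68.55752563476562), 16.10581398010254)
76 hole (218, 70, 44, 66) ((569.5955200195312, -156.59146118164062), (69.2605209350586, 47.66845703125), 17.657011032104492)
medz 79.11841084255187
plate z [20.36916464 21.07415117 21.64736502 22.19837499]
packtop z 273.18252534108353 200 309 203 261
[(203, np.int64(257), np.int64(287)), (207, np.int64(221), np.int64(291)), (211, np.int64(220), np.int64(292)), (215, np.int64(218), np.int64(294)), (219, np.int64(218), np.int64(294)), (223, np.int64(218), np.int64(294)), (227, np.int64(218), np.int64(294)), (231, np.int64(219), np.int64(294)), (235, np.int64(219), np.int64(293)), (239, np.int64(200), np.int64(309)), (243, np.int64(200), np.int64(309)), (247, np.int64(200), np.int64(309)), (251, np.int64(201), np.int64(309)), (255, np.int64(201), np.int64(309)), (259, np.int64(201), np.int64(309))]
[[-36.4  35.7  -0.1]
 [-36.4  33.7 -17.6]
 [-36.4  31.6 -18.2]
 [-36.4  29.5 -19.3]
 [-36.4  27.3 -19.4]
 [-36.4  25.2 -19.5]
 [-36.4  23.  -19.5]
 [-36.4  20.8 -19.1]
 [-36.4  18.6 -19.2]
 [-36.4  16.4 -28.9]
 [-36.4  14.1 -29.1]
 [-36.4  11.8 -29.2]
 [-36.4   9.5 -28.9]
 [-36.4   7.2 -29. ]
 [-36.4   4.8 -29.2]
 [-36.4  35.7  14.4]
 [-36.4  33.7  16.4]
 [-36.4  31.6  17. ]
 [-36.4  29.5  18. ]
 [-36.4  27.4  18.1]
 [-36.4  25.2  18.2]
 [-36.4  23.   18.3]
 [-36.4  20.8  18.4]
 [-36.4  18.6  18. ]
 [-36.4  16.4  26.2]
 [-36.4  14.1  26.3]
 [-36.4  11.9  26.5]
 [-36.4   9.6  26.6]
 [-36.4   7.2  26.8]
 [-36.4   4.9  26.9]]
[ 645.84055905 -114.64049205  236.7610321 ]
```

View pics/dk.png

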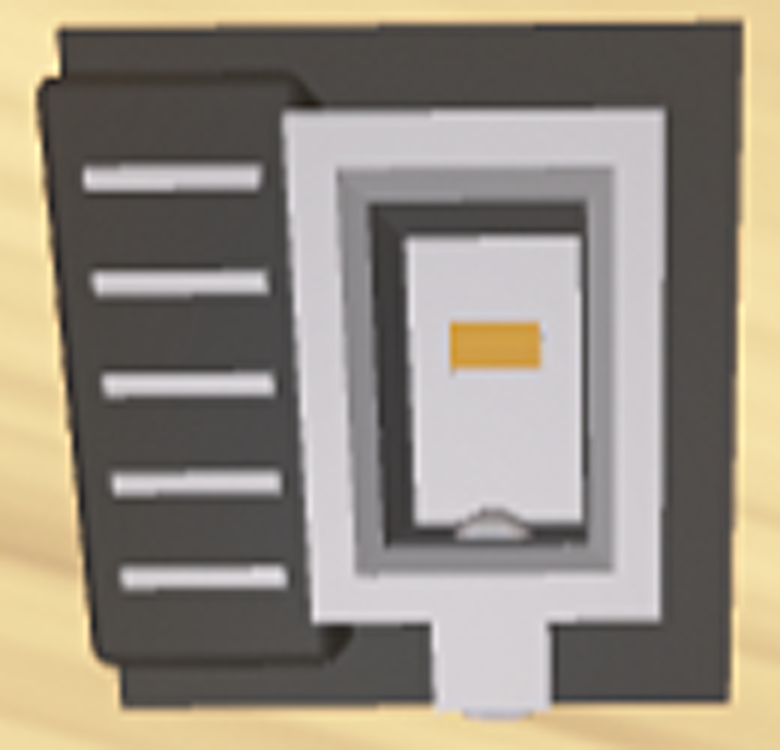

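```bash
python3 - <<'E'
from h import *
go((568.1,-156.5,236),106.1)
E
```

```text
t cm [ 0.08  8.63 -1.87] w [-0.001  0.     0.   ]
t cm [ 0.08  8.63 -1.87] w [ 3.141  0.    -0.   ]
```

```bash
python3 -m creep '[{"tx":0,"ty":3,"tz":-0.6,"wx":0,"wy":0,"wz":0,"gripper":1},{"tx":0,"ty":6,"tz":-1.2,"wx":0,"wy":0,"wz":0,"gripper":1},{"tx":0,"ty":8.6,"tz":-1.9,"wx":0,"wy":0,"wz":0,"gripper":1},{"tx":1,"ty":8.6,"tz":-1.9,"wx":0,"wy":0,"wz":0,"gripper":1},{"tx":3,"ty":8.6,"tz":-1.9,"wx":0,"wy":0,"wz":0,"gripper":1},{"tx":4,"ty":8.6,"tz":-1.9,"wx":0,"wy":0,"wz":0,"gripper":1},{"tx":5,"ty":8.6,"tz":-1.9,"wx":0,"wy":0,"wz":0,"gripper":1},{"tx":5,"ty":8.6,"tz":-1.9,"wx":0,"wy":0,"wz":0,"gripper":1}]'
python3 -m creep '[{"tx":0,"ty":0,"tz":0,"wx":0,"wy":0,"wz":0,"gripper":1},{"tx":0,"ty":0,"tz":0,"wx":0,"wy":0,"wz":0,"gripper":1},{"tx":0,"ty":0,"tz":0,"wx":0,"wy":0,"wz":0,"gripper":1}]'
python3 - <<'E'
from h import *
go((568.1,-156.5,179),106.1)
c=cam("wrist");s=cam("scene")
a=cv2.resize(c["frame"][140:330,150:350,::-1],(400,380),interpolation=cv2.INTER_CUBIC)
b=cv2.resize(s["frame"][110:205,180:280,::-1],(400,380),interpolation=cv2.INTER_CUBIC)
cv2.imwrite("pics/w4.png",np.hstack([a,b]))
E
```

```text
time: 6.67
tool_pos: [567.7, -156.7, 184.4]
tcp_rot: [0.852, 1.567, 2.703]
contact_force: [-1.2, -0.2, -3.0]
grip_width: 37.5
time: 6.92
tool_pos: [569.1, -157.6, 187.5]
tcp_rot: [-2.191, 1.569, -0.341]
contact_force: [0.3, 0.1, -2.6]
grip_width: 37.8
t cm [0.85 0.07 0.13] w [-0.001 -0.001  0.001]
t cm [0.85 0.07 0.13] w [3.14e+00 2.00e-03 1.00e-03]
```

View pics/w4.png

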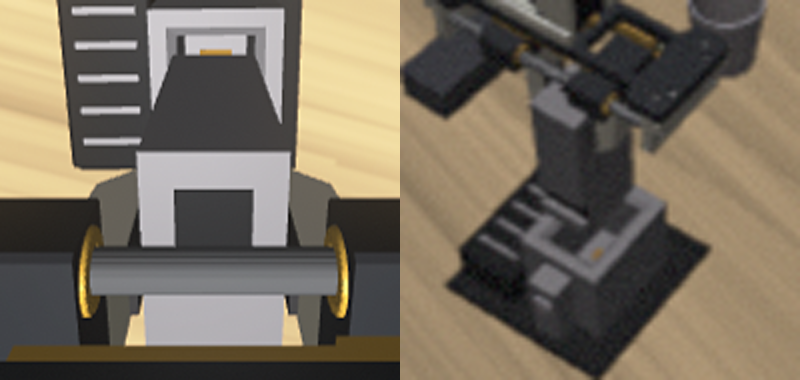

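```bash
python3 - <<'E'
from h import *
c=cam("wrist"); P=cloud(c); o=get_obs(); R=Ro.from_euler("xyz",o["tcp_rot"])
print(o["tool_pos"])
T=R.inv().apply((P-o["tool_pos"]).reshape(-1,3)).reshape(P.shape)
g=c["frame"].mean(2)
for r in range(144,168,3):
    m=(abs(P[r,:,2]-80)<6); u=np.nonzero(m)[0]; u=u[(u>200)&(u<310)]
    print("rim",r,u.min() if len(u) else 0,u.max() if len(u) else 0, [plane(c,[(a,r)],80)[0].round(1).tolist() for a in (u.min(),u.max())] if len(u) else "", [R.inv().apply(plane(c,[(a,r)],80)[0]-o["tool_pos"])[2].round(1) for a in (u.min(),u.max())])
for r in range(168,214,5):
    m=(T[r,:,1]<35)&(T[r,:,1]>24)&(abs(T[r,:,2])<24); u=np.nonzero(m)[0]
    if len(u): print("pack",r,u.min(),u.max(),"depth x",T[r,u,0].mean().round(1),"y",T[r,u,1].mean().round(1),"z",T[r,u.min(),2].round(1),T[r,u.max(),2].round(1))
E
python3 -m creep '[{"tx":0,"ty":0,"tz":0,"wx":0,"wy":0,"wz":0,"gripper":1}]'; python3 -m creep '[{"tx":0,"ty":0,"tz":0,"wx":0,"wy":0,"wz":0,"gripper":1}]'; python3 -m creep '[{"tx":0,"ty":0,"tz":0,"wx":0,"wy":0,"wz":0,"gripper":1}]'
```

```text
[ 568.78219039 -157.63581009  187.2676794 ]
rim 144 264 291 [[523.1, -163.6, 80.0], [515.8, -137.9, 80.0]] [np.float64(6.9), np.float64(33.7)]
rim 147 224 291 [[537.0, -201.0, 80.0], [518.6, -136.9, 80.0]] [np.float64(-32.8), np.float64(33.8)]
rim 150 224 291 [[539.9, -200.2, 80.0], [521.4, -136.0, 80.0]] [np.float64(-32.9), np.float64(33.9)]
rim 153 224 291 [[542.8, -199.5, 80.0], [524.2, -135.1, 80.0]] [np.float64(-33.0), np.float64(34.0)]
rim 156 224 291 [[545.7, -198.8, 80.0], [527.1, -134.1, 80.0]] [np.float64(-33.1), np.float64(34.2)]
rim 159 224 291 [[548.7, -198.1, 80.0], [530.0, -133.2, 80.0]] [np.float64(-33.2), np.float64(34.3)]
rim 162 224 291 [[551.6, -197.3, 80.0], [532.9, -132.2, 80.0]] [np.float64(-33.4), np.float64(34.4)]
rim 165 224 291 [[554.6, -196.6, 80.0], [535.8, -131.2, 80.0]] [np.float64(-33.5), np.float64(34.5)]
pack 168 236 277 depth x 80.3 y 27.3 z -19.3 18.1
pack 173 234 279 depth x 59.4 y 27.6 z -19.4 18.3
pack 178 232 280 depth x 41.9 y 27.8 z -19.5 17.6
pack 183 231 282 depth x 26.8 y 27.9 z -18.9 18.0
pack 188 229 284 depth x 13.6 y 28.1 z -19.2 18.0
pack 193 227 286 depth x 2.0 y 28.3 z -19.2 18.1
pack 198 225 288 depth x -8.1 y 28.4 z -19.2 18.2
pack 203 223 290 depth x -17.0 y 28.5 z -19.4 18.2
pack 208 221 292 depth x -25.2 y 28.6 z -19.3 18.3
pack 213 219 293 depth x -32.5 y 28.7 z -19.6 17.9
time: 7.15
tool_pos: [568.6, -157.6, 187.1]
tcp_rot: [-2.11, 1.57, -0.26]
contact_force: [0.1, 0.2, -2.6]
grip_width: 37.8
time: 7.23
tool_pos: [568.5, -157.6, 186.9]
tcp_rot: [-2.097, 1.57, -0.247]
contact_force: [-0.1, -0.1, -2.9]
grip_width: 37.4
time: 7.32
tool_pos: [568.5, -157.7, 186.9]
tcp_rot: [-2.074, 1.571, -0.224]
contact_force: [-0.5, 0.5, -4.0]
grip_width: 37.9
```

```bash
python3 - <<'E'
from h import *
s=cam("scene");P=cloud(s);a=np.radians(16.1);X=np.array([np.cos(a),np.sin(a),0]);Y=np.array([-np.sin(a),np.cos(a),0]);c0=np.array([569,-156.7,0])
Q=np.stack([(P-c0)@X,(P-c0)@Y,P[...,2]],-1).reshape(-1,3)
def st(n,m): q=Q[m]; print(n,len(q),np.median(q,0).round(2),(q.std(0)/np.sqrt(len(q))).round(2))
x,y,z=Q.T
st("pack +x face",(z>145)&(z<210)&(abs(y)<15)&(x>15)&(x<40))
for lo in(145,165,185): st(f" {lo}",(z>lo)&(z<lo+20)&(abs(y)<15)&(x>15)&(x<40))
st("dock +x face",(z>20)&(z<72)&(y>15)&(y<32)&(x>35)&(x<55))
st("pack +y face",(z>115)&(z<180)&(abs(x)<25)&(y>10)&(y<30))
st("dock +y face",(z>20)&(z<72)&(abs(x)<40)&(y>27)&(y<45))
st("rim top -x",(z>75)&(z<85)&(x<-32)&(abs(y)<20)&(x>-60))
m=(z>72)&(z<88)&(abs(y)<10)&(x<-20)&(x>-60);print(np.sort(x[m])[[0,1,-2,-1]].round(1))
E
```

```text
pack +x face 124 [ 27.33  -0.47 179.05] [0.08 0.78 1.66]
 145 36 [ 27.4   -0.5  155.49] [0.12 1.39 1.  ]
 165 38 [2.7440e+01 1.1000e-01 1.7508e+02] [0.16 1.42 0.89]
 185 41 [ 26.92  -1.68 194.57] [0.14 1.37 0.93]
dock +x face 49 [41.66 21.29 48.92] [0.52 0.78 2.03]
pack +y face 161 [  3.15  19.95 145.21] [1.15 0.11 1.38]
dock +y face 169 [ 1.9  36.39 47.71] [1.79 0.07 1.18]
rim top -x 17 [-41.23  14.5   78.36] [1.01 0.88 0.41]
[-47.5 -42.9 -37.9 -37.1]
```

Wrist and scene views agree on the sideways shift (+1.1 mm). Along the well's x they suggest +1 to +3 mm, plus about 0.012 rad of pack tilt. I'll correct by the mean and lower to just above the rim.

```bash
python3 -m creep '[{"tx":0,"ty":0.1,"tz":0.11,"wx":0,"wy":0,"wz":0.012,"gripper":1},{"tx":0.5,"ty":0.1,"tz":0.11,"wx":0,"wy":0,"wz":0.012,"gripper":1},{"tx":1,"ty":0.1,"tz":0.11,"wx":0,"wy":0,"wz":0.012,"gripper":1},{"tx":1.5,"ty":0.1,"tz":0.11,"wx":0,"wy":0,"wz":0.012,"gripper":1},{"tx":1.8,"ty":0.1,"tz":0.11,"wx":0,"wy":0,"wz":0.012,"gripper":1},{"tx":1.8,"ty":0.1,"tz":0.11,"wx":0,"wy":0,"wz":0.012,"gripper":1},{"tx":1.8,"ty":0.1,"tz":0.11,"wx":0,"wy":0,"wz":0.012,"gripper":1},{"tx":1.8,"ty":0.1,"tz":0.11,"wx":0,"wy":0,"wz":0.012,"gripper":1}]'
python3 - <<'E'
from h import *
c=cam("wrist"); P=cloud(c); o=get_obs(); R=Ro.from_euler("xyz",o["tcp_rot"])
T=R.inv().apply((P-o["tool_pos"]).reshape(-1,3)).reshape(P.shape)
print(o["tool_pos"],R.as_matrix()[:,0].round(4),np.degrees(np.arctan2(R.as_matrix()[1,2],R.as_matrix()[0,2])))
for r in range(150,215,6):
    m=(T[r,:,1]<35)&(T[r,:,1]>22)&(abs(T[r,:,2])<24)&(P[r,:,2]>85); u=np.nonzero(m)[0]
    if len(u): print("pack",r,u.min(),u.max(),T[r,u,0].mean().round(1),"y",T[r,u,1].mean().round(1),"z",T[r,u.min(),2].round(1),T[r,u.max(),2].round(1))
m=(abs(P[...,2]-80)<5)&(T[...,1]>20)&(abs(T[...,2])<45)
for r in range(124,170,4):
    u=np.nonzero(m[r])[0]
    if len(u): print("rim",r,u.min(),u.max(),"y",T[r,u,1].mean().round(1),"z",T[r,u.min(),2].round(1),T[r,u.max(),2].round(1))
s=cam("scene")
a=cv2.resize(c["frame"][100:290,150:350,::-1],(400,380),interpolation=cv2.INTER_CUBIC)
b=cv2.resize(s["frame"][110:205,180:280,::-1],(400,380),interpolation=cv2.INTER_CUBIC)
cv2.imwrite("pics/w5.png",np.hstack([a,b]))
E
```

```text
time: 8.03
tool_pos: [567.3, -156.9, 168.8]
tcp_rot: [1.584, 1.559, -2.85]
contact_force: [0.0, -1.4, -2.8]
grip_width: 38.0
[ 567.34354532 -156.90586811  168.93592876] [-0.0111 -0.0034 -0.9999] 105.99439844177071
pack 168 236 277 80.6 y 27.4 z -19.2 18.3
pack 174 234 279 55.8 y 27.8 z -19.0 18.1
pack 180 232 281 35.9 y 28.0 z -19.0 18.0
pack 186 230 283 18.8 y 28.2 z -18.8 17.8
pack 192 227 286 4.6 y 28.4 z -19.3 18.3
pack 198 225 288 -7.9 y 28.6 z -19.2 18.3
pack 204 223 290 -18.5 y 28.6 z -19.1 18.2
pack 210 221 292 -28.0 y 28.8 z -19.1 18.1
rim 152 220 292 y 40.5 z -34.5 32.7
rim 156 220 292 y 36.8 z -34.7 32.7
rim 160 220 292 y 33.0 z -34.8 33.0
rim 164 221 292 y 29.1 z -34.0 33.1
rim 168 221 292 y 25.2 z -34.2 33.2
```

View pics/w5.png

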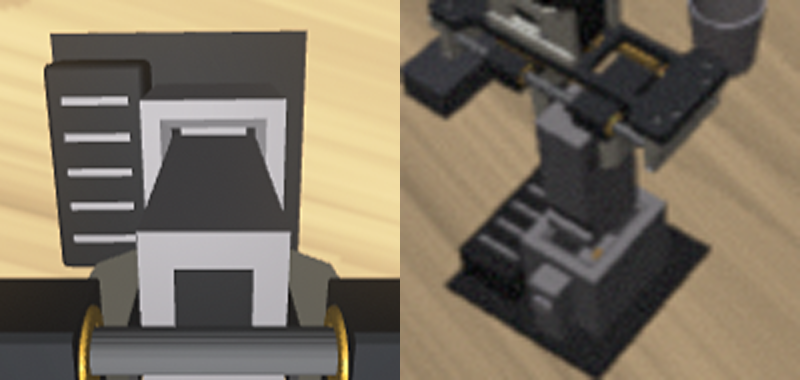

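Sideways alignment is within 0.2 mm, and x may need about 0.5 mm more. Entering the well gently.

```bash
python3 -m creep '[{"tx":0.2,"ty":0.05,"tz":0,"wx":0,"wy":0,"wz":0,"gripper":1},{"tx":0.4,"ty":0.05,"tz":0,"wx":0,"wy":0,"wz":0,"gripper":1},{"tx":0.6,"ty":0.05,"tz":0,"wx":0,"wy":0,"wz":0,"gripper":1},{"tx":0.8,"ty":0.05,"tz":0,"wx":0,"wy":0,"wz":0,"gripper":1},{"tx":0.8,"ty":0.05,"tz":0,"wx":0,"wy":0,"wz":0,"gripper":1}]'
python3 -m creep '[{"tx":0.1,"ty":0,"tz":0,"wx":0,"wy":0,"wz":0,"gripper":1},{"tx":0.2,"ty":0,"tz":0,"wx":0,"wy":0,"wz":0,"gripper":1},{"tx":0.3,"ty":0,"tz":0,"wx":0,"wy":0,"wz":0,"gripper":1},{"tx":0.4,"ty":0,"tz":0,"wx":0,"wy":0,"wz":0,"gripper":1},{"tx":0.4,"ty":0,"tz":0,"wx":0,"wy":0,"wz":0,"gripper":1}]'
python3 -c "
from h import *
o=get_obs();print(o['moment'],o['contact_force'])"
```

```text
time: 8.55
tool_pos: [566.3, -156.8, 160.1]
tcp_rot: [1.517, 1.558, -2.916]
contact_force: [0.5, -0.4, -2.8]
grip_width: 37.7
time: 8.97
tool_pos: [566.5, -156.9, 156.5]
tcp_rot: [1.547, 1.559, -2.887]
contact_force: [0.1, -0.1, -2.6]
grip_width: 37.8
[ 0.09418957 -0.01604685 -0.0164247 ] [ 0.13356038 -0.13753549 -2.60282824]
```

Foot is at about 73 mm, past the bevel, with no contact force. Continuing.

```bash
python3 -m creep '[{"tx":0.15,"ty":0,"tz":0,"wx":0,"wy":0,"wz":0,"gripper":1},{"tx":0.3,"ty":0,"tz":0,"wx":0,"wy":0,"wz":0,"gripper":1},{"tx":0.45,"ty":0,"tz":0,"wx":0,"wy":0,"wz":0,"gripper":1},{"tx":0.6,"ty":0,"tz":0,"wx":0,"wy":0,"wz":0,"gripper":1},{"tx":0.6,"ty":0,"tz":0,"wx":0,"wy":0,"wz":0,"gripper":1}]'
python3 -m creep '[{"tx":0.15,"ty":0,"tz":0,"wx":0,"wy":0,"wz":0,"gripper":1},{"tx":0.3,"ty":0,"tz":0,"wx":0,"wy":0,"wz":0,"gripper":1},{"tx":0.45,"ty":0,"tz":0,"wx":0,"wy":0,"wz":0,"gripper":1},{"tx":0.6,"ty":0,"tz":0,"wx":0,"wy":0,"wz":0,"gripper":1},{"tx":0.6,"ty":0,"tz":0,"wx":0,"wy":0,"wz":0,"gripper":1}]'
python3 -c "
from h import *
o=get_obs();print(o['moment'],o['contact_force'])"
```

```text
time: 9.38
tool_pos: [566.3, -156.9, 150.3]
tcp_rot: [1.527, 1.558, -2.906]
contact_force: [-0.7, -0.1, -2.7]
grip_width: 37.6
time: 9.8
tool_pos: [566.3, -157.0, 144.3]
tcp_rot: [1.536, 1.558, -2.897]
contact_force: [-0.4, 0.7, -2.9]
grip_width: 37.6
[ 0.04925998 -0.01707596 -0.0278297 ] [-0.38754324  0.72534692 -2.9196089 ]
```

```bash
python3 -m creep '[{"tx":0.1,"ty":0,"tz":0,"wx":0,"wy":0,"wz":0,"gripper":1},{"tx":0.2,"ty":0,"tz":0,"wx":0,"wy":0,"wz":0,"gripper":1},{"tx":0.3,"ty":0,"tz":0,"wx":0,"wy":0,"wz":0,"gripper":1},{"tx":0.4,"ty":0,"tz":0,"wx":0,"wy":0,"wz":0,"gripper":1},{"tx":0.4,"ty":0,"tz":0,"wx":0,"wy":0,"wz":0,"gripper":1}]'
python3 -m creep '[{"tx":0.1,"ty":0,"tz":0,"wx":0,"wy":0,"wz":0,"gripper":1},{"tx":0.2,"ty":0,"tz":0,"wx":0,"wy":0,"wz":0,"gripper":1},{"tx":0.2,"ty":0,"tz":0,"wx":0,"wy":0,"wz":0,"gripper":1}]'
python3 -m creep '[{"tx":0.1,"ty":0,"tz":0,"wx":0,"wy":0,"wz":0,"gripper":1},{"tx":0.2,"ty":0,"tz":0,"wx":0,"wy":0,"wz":0,"gripper":1},{"tx":0.2,"ty":0,"tz":0,"wx":0,"wy":0,"wz":0,"gripper":1}]'
```

```text
time: 10.22
tool_pos: [566.3, -157.0, 140.5]
tcp_rot: [1.55, 1.559, -2.883]
contact_force: [0.3, 1.4, -3.5]
grip_width: 37.6
time: 10.47
tool_pos: [566.3, -157.0, 138.5]
tcp_rot: [1.553, 1.559, -2.88]
contact_force: [0.8, 0.7, -4.2]
grip_width: 37.9
time: 10.72
tool_pos: [566.3, -157.0, 136.5]
tcp_rot: [1.554, 1.559, -2.879]
contact_force: [-0.2, 0.2, -4.5]
grip_width: 37.7
```

```bash
python3 -m creep '[{"tx":0.1,"ty":0,"tz":0,"wx":0,"wy":0,"wz":0,"gripper":1},{"tx":0.1,"ty":0,"tz":0,"wx":0,"wy":0,"wz":0,"gripper":1}]'
python3 -m creep '[{"tx":0.1,"ty":0,"tz":0,"wx":0,"wy":0,"wz":0,"gripper":1},{"tx":0.1,"ty":0,"tz":0,"wx":0,"wy":0,"wz":0,"gripper":1}]'
python3 -m creep '[{"tx":0.1,"ty":0,"tz":0,"wx":0,"wy":0,"wz":0,"gripper":1},{"tx":0.1,"ty":0,"tz":0,"wx":0,"wy":0,"wz":0,"gripper":1}]'
```

```text
time: 10.88
tool_pos: [566.3, -157.0, 135.6]
tcp_rot: [1.554, 1.559, -2.879]
contact_force: [-0.7, 0.0, -3.5]
grip_width: 38.0
time: 11.05
tool_pos: [566.3, -157.0, 134.6]
tcp_rot: [1.558, 1.559, -2.876]
contact_force: [0.6, 1.3, -3.5]
grip_width: 38.5
time: 11.22
tool_pos: [566.3, -157.1, 133.6]
tcp_rot: [1.558, 1.559, -2.875]
contact_force: [-0.8, -0.5, -3.4]
grip_width: 38.1
```

```bash
python3 -m creep '[{"tx":0.1,"ty":0,"tz":0,"wx":0,"wy":0,"wz":0,"gripper":1},{"tx":0.1,"ty":0,"tz":0,"wx":0,"wy":0,"wz":0,"gripper":1}]'
python3 -m creep '[{"tx":0.1,"ty":0,"tz":0,"wx":0,"wy":0,"wz":0,"gripper":1},{"tx":0.1,"ty":0,"tz":0,"wx":0,"wy":0,"wz":0,"gripper":1}]'
python3 -m creep '[{"tx":0.1,"ty":0,"tz":0,"wx":0,"wy":0,"wz":0,"gripper":1},{"tx":0.1,"ty":0,"tz":0,"wx":0,"wy":0,"wz":0,"gripper":1}]'
```

```text
time: 11.38
tool_pos: [566.3, -157.1, 132.9]
tcp_rot: [1.585, 1.559, -2.848]
contact_force: [-0.7, -0.4, -1.6]
grip_width: 38.1
time: 11.55
tool_pos: [566.3, -157.2, 132.5]
tcp_rot: [1.617, 1.559, -2.816]
contact_force: [-1.9, 0.0, 4.3]
grip_width: 37.7
time: 11.72
tool_pos: [566.4, -157.3, 132.1]
tcp_rot: [1.66, 1.56, -2.773]
contact_force: [-3.2, 0.2, 8.2]
grip_width: 37.9
```

Contact at TCP z≈133 (foot ≈49.5 mm), which is the ball given the plate at about 20 mm. Pressing on in small steps.

```bash
python3 -m creep '[{"tx":0.1,"ty":0,"tz":0,"wx":0,"wy":0,"wz":0,"gripper":1},{"tx":0.1,"ty":0,"tz":0,"wx":0,"wy":0,"wz":0,"gripper":1}]'
python3 -m creep '[{"tx":0.1,"ty":0,"tz":0,"wx":0,"wy":0,"wz":0,"gripper":1},{"tx":0.1,"ty":0,"tz":0,"wx":0,"wy":0,"wz":0,"gripper":1}]'
python3 -c "
from h import *
o=get_obs();R=Ro.from_euler('xyz',o['tcp_rot']).as_matrix();print(R.round(3),o['moment'])"
```

```text
time: 11.88
tool_pos: [566.3, -157.3, 131.8]
tcp_rot: [1.692, 1.56, -2.741]
contact_force: [-5.3, -0.1, 12.9]
grip_width: 38.0
time: 12.05
tool_pos: [566.5, -157.5, 130.8]
tcp_rot: [1.736, 1.56, -2.697]
contact_force: [-3.1, 0.2, 11.2]
grip_width: 37.5
[[-0.01  -0.961 -0.276]
 [-0.005 -0.276  0.961]
 [-1.     0.011 -0.002]] [0.06212991 0.96474645 0.01778822]
```

```bash
python3 -m creep '[{"tx":0.1,"ty":0,"tz":0,"wx":0,"wy":0,"wz":0,"gripper":1},{"tx":0.1,"ty":0,"tz":0,"wx":0,"wy":0,"wz":0,"gripper":1}]'
python3 -m creep '[{"tx":0.1,"ty":0,"tz":0,"wx":0,"wy":0,"wz":0,"gripper":1},{"tx":0.1,"ty":0,"tz":0,"wx":0,"wy":0,"wz":0,"gripper":1}]'
python3 -m creep '[{"tx":0,"ty":0,"tz":0,"wx":0,"wy":0,"wz":0,"gripper":1},{"tx":0,"ty":0,"tz":0,"wx":0,"wy":0,"wz":0,"gripper":1}]'
```

```text
time: 12.22
tool_pos: [566.5, -157.6, 129.8]
tcp_rot: [1.764, 1.56, -2.669]
contact_force: [-4.5, -0.3, 10.2]
grip_width: 37.7
time: 12.38
tool_pos: [566.6, -157.7, 128.5]
tcp_rot: [1.773, 1.56, -2.66]
contact_force: [-3.7, -0.1, 7.4]
grip_width: 37.5
time: 12.55
tool_pos: [566.6, -157.7, 128.3]
tcp_rot: [1.761, 1.56, -2.672]
contact_force: [-3.3, -0.7, 8.5]
grip_width: 37.9
```

```bash
cat >> h.py <<'E'
def packtop():
    c=cam("wrist"); P=cloud(c); o=get_obs(); R=Ro.from_euler("xyz",o["tcp_rot"])
    T=R.inv().apply((P-o["tool_pos"]).reshape(-1,3)).reshape(P.shape)
    m=np.zeros(P.shape[:2],bool); m[217:232,225:288]=1
    g=m&(T[...,0]<-25)
    print("tool",o["tool_pos"].round(1),"F",o["contact_force"].round(1),"top rel x",np.median(T[g][:,0]).round(2),"top z",np.median(P[g][:,2]).round(1),"foot",(np.median(P[g][:,2])-120).round(1),g.sum())
    for r in (168,180,192,204):
        mm=(T[r,:,1]<35)&(T[r,:,1]>22)&(abs(T[r,:,2])<24)&(P[r,:,2]>85); u=np.nonzero(mm)[0]
        if len(u)>20: print("face",r,T[r,u,0].mean().round(1),"y",T[r,u,1].mean().round(2))
    return c
E
python3 - <<'E'
from h import *
c=packtop(); crop(c,150,100,350,290,3,"w6.png")
E
```

```text
tool [ 566.6 -157.7  128.3] F [-2.9 -0.5  7.3] top rel x -36.53 top z 165.1 foot 45.1 945
face 180 35.3 y 28.08
face 192 4.2 y 28.44
face 204 -18.8 y 28.71
```

View pics/w6.png

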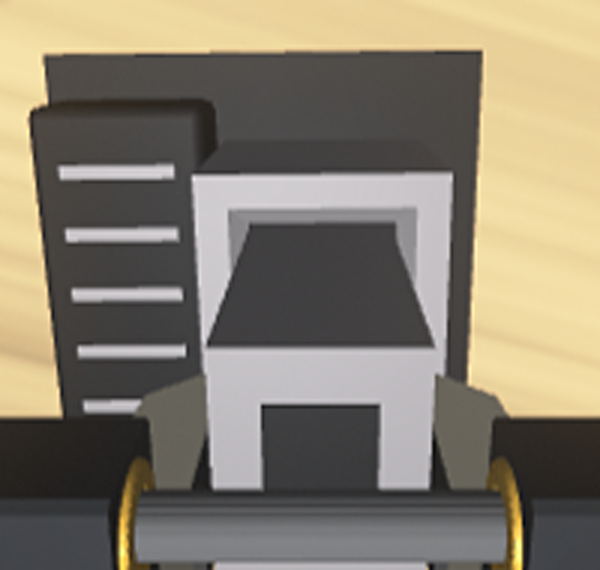

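No slip (pack top still 36.5 mm behind the TCP) and the pack is well inside the rim at (321,270). Sliding down.

```bash
python3 -m creep '[{"tx":0.1,"ty":0,"tz":0,"wx":0,"wy":0,"wz":0,"gripper":1},{"tx":0.2,"ty":0,"tz":0,"wx":0,"wy":0,"wz":0,"gripper":1},{"tx":0.3,"ty":0,"tz":0,"wx":0,"wy":0,"wz":0,"gripper":1}]'
python3 -m creep '[{"tx":0.1,"ty":0,"tz":0,"wx":0,"wy":0,"wz":0,"gripper":1},{"tx":0.2,"ty":0,"tz":0,"wx":0,"wy":0,"wz":0,"gripper":1},{"tx":0.3,"ty":0,"tz":0,"wx":0,"wy":0,"wz":0,"gripper":1}]'
python3 -m creep '[{"tx":0.1,"ty":0,"tz":0,"wx":0,"wy":0,"wz":0,"gripper":1},{"tx":0.2,"ty":0,"tz":0,"wx":0,"wy":0,"wz":0,"gripper":1},{"tx":0.3,"ty":0,"tz":0,"wx":0,"wy":0,"wz":0,"gripper":1}]'
```

```text
time: 12.85
tool_pos: [566.6, -157.8, 125.5]
tcp_rot: [1.784, 1.56, -2.649]
contact_force: [-2.9, 0.2, 9.1]
grip_width: 37.7
time: 13.1
tool_pos: [566.6, -157.8, 122.3]
tcp_rot: [1.777, 1.56, -2.656]
contact_force: [-3.1, -0.9, 8.0]
grip_width: 38.0
time: 13.35
tool_pos: [566.5, -157.8, 119.3]
tcp_rot: [1.769, 1.56, -2.663]
contact_force: [-3.7, -0.9, 7.8]
grip_width: 38.2
```

```bash
python3 -m creep '[{"tx":0.1,"ty":0,"tz":0,"wx":0,"wy":0,"wz":0,"gripper":1},{"tx":0.2,"ty":0,"tz":0,"wx":0,"wy":0,"wz":0,"gripper":1},{"tx":0.3,"ty":0,"tz":0,"wx":0,"wy":0,"wz":0,"gripper":1}]'
python3 -m creep '[{"tx":0.1,"ty":0,"tz":0,"wx":0,"wy":0,"wz":0,"gripper":1},{"tx":0.2,"ty":0,"tz":0,"wx":0,"wy":0,"wz":0,"gripper":1}]'
python3 -m creep '[{"tx":0.1,"ty":0,"tz":0,"wx":0,"wy":0,"wz":0,"gripper":1},{"tx":0.1,"ty":0,"tz":0,"wx":0,"wy":0,"wz":0,"gripper":1}]'
```

```text
time: 13.6
tool_pos: [566.5, -157.8, 116.3]
tcp_rot: [1.769, 1.56, -2.664]
contact_force: [-3.4, -0.7, 8.5]
grip_width: 37.9
time: 13.77
tool_pos: [566.5, -157.7, 114.2]
tcp_rot: [1.76, 1.56, -2.672]
contact_force: [-2.9, -0.6, 7.5]
grip_width: 37.9
time: 13.93
tool_pos: [566.5, -157.7, 112.6]
tcp_rot: [1.736, 1.56, -2.697]
contact_force: [-1.0, -1.7, 2.5]
grip_width: 38.2
```

```bash
python3 -m creep '[{"tx":0.1,"ty":0,"tz":0,"wx":0,"wy":0,"wz":0,"gripper":1},{"tx":0.1,"ty":0,"tz":0,"wx":0,"wy":0,"wz":0,"gripper":1}]'
python3 -m creep '[{"tx":0.1,"ty":0,"tz":0,"wx":0,"wy":0,"wz":0,"gripper":1},{"tx":0.1,"ty":0,"tz":0,"wx":0,"wy":0,"wz":0,"gripper":1}]'
python3 -m creep '[{"tx":0.1,"ty":0,"tz":0,"wx":0,"wy":0,"wz":0,"gripper":1},{"tx":0.1,"ty":0,"tz":0,"wx":0,"wy":0,"wz":0,"gripper":1}]'
python3 -m creep '[{"tx":0.1,"ty":0,"tz":0,"wx":0,"wy":0,"wz":0,"gripper":1},{"tx":0.1,"ty":0,"tz":0,"wx":0,"wy":0,"wz":0,"gripper":1}]'
```

```text
time: 14.1
tool_pos: [566.4, -157.6, 111.0]
tcp_rot: [1.679, 1.56, -2.754]
contact_force: [-0.2, -1.8, 2.1]
grip_width: 38.4
time: 14.27
tool_pos: [566.4, -157.4, 109.6]
tcp_rot: [1.621, 1.559, -2.812]
contact_force: [0.7, -2.6, -0.5]
grip_width: 37.8
time: 14.43
tool_pos: [566.3, -157.1, 108.2]
tcp_rot: [1.556, 1.559, -2.877]
contact_force: [2.6, -1.4, -4.7]
grip_width: 38.1
time: 14.6
tool_pos: [566.0, -156.7, 107.0]
tcp_rot: [1.48, 1.559, -2.954]
contact_force: [2.3, -0.8, -4.1]
grip_width: 37.8
```

```bash
python3 -m creep '[{"tx":0.1,"ty":0,"tz":0,"wx":0,"wy":0,"wz":0,"gripper":1},{"tx":0.1,"ty":0,"tz":0,"wx":0,"wy":0,"wz":0,"gripper":1}]'
python3 -m creep '[{"tx":0.1,"ty":0,"tz":0,"wx":0,"wy":0,"wz":0,"gripper":1},{"tx":0.1,"ty":0,"tz":0,"wx":0,"wy":0,"wz":0,"gripper":1}]'
python3 -m creep '[{"tx":0.1,"ty":0,"tz":0,"wx":0,"wy":0,"wz":0,"gripper":1},{"tx":0.1,"ty":0,"tz":0,"wx":0,"wy":0,"wz":0,"gripper":1}]'
```

```text
time: 14.77
tool_pos: [566.0, -156.7, 106.3]
tcp_rot: [1.493, 1.559, -2.94]
contact_force: [3.2, 0.8, -2.9]
grip_width: 37.5
time: 14.93
tool_pos: [566.0, -156.8, 105.5]
tcp_rot: [1.524, 1.559, -2.909]
contact_force: [3.5, 1.2, -3.3]
grip_width: 37.7
time: 15.1
tool_pos: [566.1, -157.0, 104.8]
tcp_rot: [1.561, 1.559, -2.873]
contact_force: [3.2, 1.4, -1.2]
grip_width: 38.1
```

```bash
python3 -m creep '[{"tx":0.1,"ty":0,"tz":0,"wx":0,"wy":0,"wz":0,"gripper":1},{"tx":0.1,"ty":0,"tz":0,"wx":0,"wy":0,"wz":0,"gripper":1}]'
python3 -m creep '[{"tx":0.1,"ty":0,"tz":0,"wx":0,"wy":0,"wz":0,"gripper":1},{"tx":0.1,"ty":0,"tz":0,"wx":0,"wy":0,"wz":0,"gripper":1}]'
python3 - <<'E'
from h import *
packtop()
E
```

```text
time: 15.27
tool_pos: [566.2, -157.0, 104.8]
tcp_rot: [1.596, 1.56, -2.837]
contact_force: [-0.1, 1.8, 6.5]
grip_width: 37.7
time: 15.43
tool_pos: [566.2, -157.0, 104.8]
tcp_rot: [1.624, 1.56, -2.809]
contact_force: [-0.9, 3.0, 11.6]
grip_width: 37.6
tool [ 566.2 -157.   104.8] F [-0.9  2.9 12.2] top rel x -36.46 top z 141.5 foot 21.5 945
face 192 4.5 y 28.33
face 204 -18.7 y 28.64
```

Firm stop at TCP z=104.8 (foot ≈21.5 mm, matching the plate), after the draw-in seen in the force. One more millimetre gives about 20 N on the dock, then hold.

```bash
python3 -m creep '[{"tx":0.1,"ty":0,"tz":0,"wx":0,"wy":0,"wz":0,"gripper":1},{"tx":0.1,"ty":0,"tz":0,"wx":0,"wy":0,"wz":0,"gripper":1},{"tx":0.1,"ty":0,"tz":0,"wx":0,"wy":0,"wz":0,"gripper":1}]'
python3 - <<'E'
from h import *
packtop()
E
```

```text
time: 15.73
tool_pos: [566.2, -157.0, 104.8]
tcp_rot: [1.673, 1.561, -2.76]
contact_force: [-3.4, 3.8, 18.1]
grip_width: 37.8
tool [ 566.3 -157.   104.8] F [-3.9  4.2 19.3] top rel x -36.5 top z 141.6 foot 21.6 945
face 192 4.3 y 28.42
face 204 -18.7 y 28.68
```

About 22 N on the dock (19 + 3 N weight), no slip. Hold briefly, unload, and open.

```bash
python3 -m creep '[{"tx":0,"ty":0,"tz":0,"wx":0,"wy":0,"wz":0,"gripper":1},{"tx":0,"ty":0,"tz":0,"wx":0,"wy":0,"wz":0,"gripper":1},{"tx":0,"ty":0,"tz":0,"wx":0,"wy":0,"wz":0,"gripper":1}]'
python3 -m creep '[{"tx":-0.1,"ty":0,"tz":0,"wx":0,"wy":0,"wz":0,"gripper":1},{"tx":-0.2,"ty":0,"tz":0,"wx":0,"wy":0,"wz":0,"gripper":1},{"tx":-0.2,"ty":0,"tz":0,"wx":0,"wy":0,"wz":0,"gripper":1},{"tx":-0.2,"ty":0,"tz":0,"wx":0,"wy":0,"wz":0,"gripper":-0.3},{"tx":-0.2,"ty":0,"tz":0,"wx":0,"wy":0,"wz":0,"gripper":-0.3},{"tx":-0.2,"ty":0,"tz":0,"wx":0,"wy":0,"wz":0,"gripper":-0.3},{"tx":-0.2,"ty":0,"tz":0,"wx":0,"wy":0,"wz":0,"gripper":-0.3},{"tx":-0.2,"ty":0,"tz":0,"wx":0,"wy":0,"wz":0,"gripper":-0.3}]'
```

```text
time: 16.03
tool_pos: [566.2, -157.0, 104.8]
tcp_rot: [1.671, 1.561, -2.762]
contact_force: [-3.4, 4.3, 17.8]
grip_width: 37.7
time: 16.7
tool_pos: [565.7, -157.3, 103.4]
tcp_rot: [1.539, 1.558, -2.894]
contact_force: [0.7, 0.1, -0.1]
grip_width: 59.0
```

Released (opening 59 mm, force zero). Retreat straight up and check.

```bash
python3 -m creep '[{"tx":-1,"ty":0,"tz":0,"wx":0,"wy":0,"wz":0,"gripper":-0.3},{"tx":-3,"ty":0,"tz":0,"wx":0,"wy":0,"wz":0,"gripper":-0.3},{"tx":-6,"ty":0,"tz":0,"wx":0,"wy":0,"wz":0,"gripper":-0.3},{"tx":-9,"ty":0,"tz":0,"wx":0,"wy":0,"wz":0,"gripper":-0.3},{"tx":-12,"ty":0,"tz":0,"wx":0,"wy":0,"wz":0,"gripper":-0.3},{"tx":-13,"ty":0,"tz":0,"wx":0,"wy":0,"wz":0,"gripper":-0.3},{"tx":-13,"ty":0,"tz":0,"wx":0,"wy":0,"wz":0,"gripper":-0.3},{"tx":-13,"ty":0,"tz":0,"wx":0,"wy":0,"wz":0,"gripper":-0.3}]'
python3 - <<'E'
from h import *
c=cam("wrist"); P=cloud(c); s=cam("scene")
m=((P[...,2]>132)&(P[...,2]<155)&(abs(P[...,0]-568)<55)&(abs(P[...,1]+156)<55)).astype(np.uint8); m[250:]=0
cs,_=cv2.findContours(m,cv2.RETR_EXTERNAL,cv2.CHAIN_APPROX_NONE);k=max(cs,key=cv2.contourArea)
z=np.median(P[...,2][m>0]);print("top z",z,cv2.minAreaRect(plane(c,k[:,0],z)[:,:2].astype(np.float32)))
cv2.imwrite("pics/w7.png",np.hstack([cv2.resize(c["frame"][80:280,150:350,::-1],(400,400)),cv2.resize(s["frame"][105:205,180:280,::-1],(400,400),interpolation=cv2.INTER_CUBIC)]))
E
```

```text
time: 17.37
tool_pos: [567.3, -156.6, 233.5]
tcp_rot: [1.573, 1.559, -2.86]
contact_force: [-1.0, -0.0, -0.6]
grip_width: 59.9
top z 141.7561028568534 ((567.0830688476562, -157.1660919189453), (60.91593551635742, 37.951011657714844), 16.020153045654297)
```

View pics/w7.png

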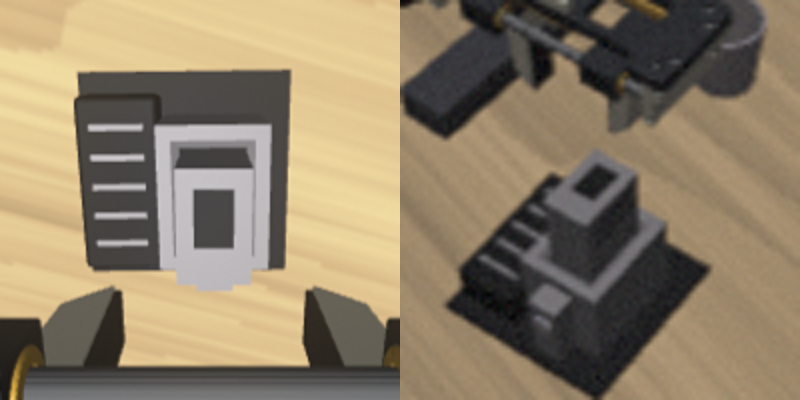

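The pack stands upright in the well (wrist crop (214,215), scene crop (597,215)), top at 141.8 mm, yaw 16.0°, gripper clear. Handing in.

```bash
python3 -c "
from plant import *
print(close_job())"
```

```text
the job is handed in; nothing more can be done
None
```

The tall grey pack is in the dock's well with its notch facing the ball. I pressed it home, let it go, and handed the job in at about 17.5 s; no verdict came back.

- **Going in:** the wrist force showed first contact with the ball with the foot at about 49.5 mm. It peaked at about 13 N over the ball, slid lightly, then was drawn in and stopped hard on the plate. The highest reading I saw was about 22 N on the dock.
- **Seating press:** I held about 18–19 N at the wrist, roughly 21–22 N on the dock with the pack's weight. The pack did not slip in the fingers.
- **Last checks:** the pack's top is at 141.8 mm, so its foot is about 22 mm above the table and agrees with the plate height measured beforehand. Its yaw is 16.0° against 16.1° for the dock. The gripper is open and about 13 cm above the grasp height, with zero force.
- **Where the views disagreed:** the wrist and scene cameras differed by about 2 mm on the well's position along x, so I used the mean, and the pack entered without touching the rim. In the last picture the pack's centre reads about 2 mm from the first wrist estimate of the well centre. The well's clearance allows only 1.2 mm, so I put the rest down to calibration.
- **Not checked directly:** I could not see the ball in the notch once the pack was in. The click is inferred from the force drop and the final height. I also did not re-measure the other things on the table; no force suggested any contact with them.

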